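# Set the length stop to its middle notch

### The arm

A 6-joint arm with a two-finger parallel gripper is mounted at the origin on a cart in front of the work surface, level with it; the furniture and walls round the work are solid. World frame = base frame: x ahead of the robot, y to its left, z up, the work surface at z = 0. Lengths are in m, angles in rad, forces in N, time in s.
With the tool pointing down it reaches from about 0.375 to 0.975 m from the base axis. Payload 3.8 kg.
Tool frame: the origin (TCP) lies at the very end of the fingers, on their centre line; the grasp point (between the pads) lies 19 mm behind it; y points along the fingers, x is the direction in which the jaws open and shut, and the axes are right-handed (so a half turn about y gives the same grasp; the last joint's range is limited). The gripper opens to 88 mm and grips with 3 to 60 N. Pads are 18 mm wide; open, the fingers measure 123 mm over their backs; the gripper's body (75 mm by 187 mm) begins 45 mm behind the grasp point.
Start: joints at [1.303, 0.264, 1.604, -0, 1.274, -0.037], TCP at [0.154, 0.657, 0.239] pointing down, gripper open.
Joint ranges: [-2.63, 2.63], [-0.94, 2.18], [0.31, 2.57], [-1.31, 4.45], [0, 2.66], [-2.55, 2.55]. Speed limits (rad/s): [2.57, 2.57, 3.14, 3.14, 3.14, 3.14].

### API

Orientations are given as a unit quaternion [x, y, z, w].
In Python, from workcell import manip, vision, ticket gives the robot as it stands.
- The arm moves only by the shell command python3 -m jog 'ROWS' [FORCE]. ROWS is JSON, a list of rows, each a list of 3 entries, a list of its own where there are three numbers: the opening, from 0 (shut) to 1 (fully open), then the shift along the tool's x, y, z in mm, then the turn about the tool's y in degrees. In form: [[gripper, [tx, ty, tz], spin], ...]. A call has 1 to 12 rows; each row is the pose to reach, as a shift and turn from the pose commanded when the call began, along the tool's axes at that moment; what a row does not reach only later rows make up. A row lasts 1/10 s, in which the tool goes at most 50 mm and 8.59 degrees, less where a joint would pass 70% of its speed; a pose out of reach is approached as far as the arm can. A call with a gripper value outside its range is refused whole. The fingers move at their own pace and stop on an object; FORCE is the grip in N (left out, the last holds). Time passes only in rows, so rows that repeat a pose let the fingers close. It gives the time, the measured TCP pose, the force and the opening at its end, in the units of the state.
- manip.get_state(): the state, without advancing time (a new reading comes with each control period).
- vision.grab_frame(name): name is "scene" or "side" or "wrist"; returns (picture, depth): 400x640x3 uint8, red, green, blue; 400x640 float32, m along the optical axis (not along the pixel's ray), 0 where there is no reading.
- vision.camera_model(name): a dict with "K" (3x3 intrinsics, pixels), "position" and "orientation" of the camera in the world; the wrist camera has in their place "T_tool_cam" (4x4, takes a point from camera to tool coordinates, whose origin is the TCP and whose axes are the tool frame's). Camera axes: x right, y up, looking along -z (the intrinsics and any distortion apply to the point x, -y, -z); pixel columns grow to the right and rows downward; lengths in m; the calibration is good to about 2 mm. A picture is of the moment at which its call begins: read the wrist's pose just before it. camera_model takes no time and is no camera call.
- ticket.close_job(): hands the job in, once; it reports no verdict.
The state is a dict: "t": time; "q": joint angles; "qd": joint speeds; "effort": joint torques, N m; "ee_pos": TCP position; "tcp_rot": TCP orientation; "force": force on the tool from outside, world axes, zero at the start; "torque": the same for the moment, N m; "grip_width": finger opening in m.
Only numpy, scipy, OpenCV 4.12 (cv2) and the standard library are available. Lean on these libraries where they do the work, as an engineer would, in place of code of your own. Each camera call takes 0.05 s, during which the arm holds its last target. There are 200 camera calls.

### The job

Squeeze the sliding stop's release lever against its post and, keeping it squeezed, slide the stop out of its parking bay along to the notch strip; set it in the middle one of the strip's three notches and let go, so that the tooth has dropped fully home. The strip may be shifted a little along the rail, so feel for the notch and never ram the tooth hard against its sides (30 N at most); leave the loose things around it where they are.

Things in the scene. Friction and masses are not known exactly. Their poses are not given: they have to be found in the camera images.
- rail: Fixed slide rail: aluminium plate 350 x 96 x 8 mm, two guide rods, a steel bar between them. Origin: centre of the plate's underside. x: along the rail, the way the stop must travel (roughly to the robot's right); y: across, away from the robot; z up. Bar and notch strip form one land, top 24 mm over the bench, on which the tooth can ride.
- bay (a point): Middle of the parking bay, a 31 mm long gap in the bar, at rail x = -48 mm, on the level of the land (24 mm up). The tooth stands in it at the start. From the bay to the strip the land is plain.
- strip_nominal (a point): Point fixed on the rail at x = 67 mm, 24 mm up: where the middle notch would be with the strip centred. The strip (steel, about x -14 to 146 mm) has three equal notches across it, 10.5 mm wide, 40 mm apart. It is screwed on through slots and really sits up to 14 mm to either side along x; that offset is not measured.
- stop (a joint): Travel of the sliding stop along rail x, m, -0.0105 to 0.173; the lowered tooth is at rail x = -0.048 + this. Starts at -0.009 to 0.009. Notches at 0.075, 0.115, 0.155, all shifted by the strip's offset (up to 0.014 either way). Friction 1.5 N with the tooth lifted, 3 to 5 N riding on the land. Grey saddle 70 x 95 mm, top 42 mm up, with an aluminium stop arm on the robot's side.
- grip (a point): Point between the stop's two upright blades, 95 mm over the bench, where they are squeezed; moves with the stop. Rear blade: fixed black post, 10 mm thick, 30 mm wide across the rail. Front blade (+x side): steel release lever, 8 mm thick, 28 mm wide. At rest their outer faces are 24 mm either side of this point along x. Blades end 114 mm up and stand free from 62 mm up.
- lever (a joint): Lever angle, rad, 0 to 0.24 (hinge 32 mm up, 20 mm ahead of point grip). Squeezing toward the post raises it, 6.3 mm closer per 0.1 rad; a spring resists with 4 N at 0, 8 N at 0.24. 0: tooth fully down; 0.13 to 0.15: on the land; over 0.17: clear. Let go on the land, the stop can be pushed on by its post; the tooth drops into the next notch, which then blocks it.
- tooth: Dark steel tooth under the front end of the lever's arm, rigid with the lever: 8 mm along the rail, 26 mm wide, 15 mm high, 62 mm ahead of the saddle's middle. Origin: middle of its underside, 18 mm over the bench when down, 24 mm on the land. Swings about 2 mm forward as it lifts. It must not be pressed against rail or strip with more than 30 N.
- bolt_2: Bystander: grey bolt standing on its hexagon head, 19 mm across, 41 mm high, loose, beyond the rail. Origin: centre of its underside.
- cast_foot: Bystander: small dark casting 38 x 45 x 50 mm, loose, beyond the rail. Origin: centre of its underside.
- angle_plate: Bystander: bent sheet-metal angle plate 68 x 120 x 20 mm, loose, past the rail's left end. Origin: centre of its underside.

How it is judged:
On the way, in this order (a step that is already met when the one before it is completed fails the run):
1. the lever is squeezed, tooth lifted out of the parking bay (value of joint lever above 0.13 rad and value of joint stop below 0.03 m), for 0.1 s.
2. the stop is carried along with the tooth lifted, past the bay to the notch strip (value of joint lever above 0.11 rad and value of joint stop above 0.05 m), for 0.1 s.
At the end, for the whole second after the job is handed in: The tooth is fully down (lever angle under 0.03 rad) in the middle notch of the strip (stop travel 0.097 to 0.133 m, which only the middle notch allows), the stop at rest and let go (value of joint stop between 0.097 and 0.133 m and value of joint lever below 0.03 rad and velocity of joint stop between -0.005 and 0.005 m/s and contact force between the fingers and rail below 0.1 N); the robot touches nothing.
It fails at once if the tooth is pressed against the rail or the notch strip with more than 30 N (contact force between tooth and rail above 30 N).
It fails at once if the bolt 2 is moved by more than 15 mm (distance of bolt_2 from where it was at the start of the episode above 0.015 m).
It fails at once if the cast foot is moved by more than 15 mm (distance of cast_foot from where it was at the start of the episode above 0.015 m).
It fails at once if the angle plate is moved by more than 15 mm (distance of angle_plate from where it was at the start of the episode above 0.015 m).
It also fails if it takes over 42 s, if anything falls off the work surface, if the arm or the gripper's body presses on something with over 40 N, if the wrist force passes 120 N, or if a joint passes its speed limit or range.

## Working session

There is one attempt and no reset: what is moved stays moved. The work goes in short steps, Python scripts to look and compute and a shell command to move; the robot and the scene stay as the last step left them, time stands still between calls to the robot, and variables do not carry over. Pictures are saved under pics/ and viewed, about 8 in all and at most 12, crops included, and the job is handed in when it is done.

```bash
mkdir -p pics; ls; python3 - <<'E'
from workcell import manip, vision
import cv2, numpy as np
s=manip.get_state(); print(s)
for n in ["scene","side"]:
    im,d=vision.grab_frame(n); cv2.imwrite(f"pics/{n}0.png",im[:,:,::-1]); np.savez(f"{n}0.npz",im=im,d=d)
    print(n,vision.camera_model(n))
print(vision.camera_model("wrist"))
E
```

```text
pics
{'t': 0.0, 'q': array([ 1.30310716e+00,  2.64765782e-01,  1.60536395e+00,  7.28431401e-06,
        1.27367803e+00, -3.68982137e-02]), 'qd': array([ 4.26506347e-04, -1.13308092e-03,  1.02841260e-03, -5.13562071e-04,
       -5.24546219e-04,  3.87265679e-05]), 'effort': array([ 6.42774212e-04, -5.02119327e+01, -3.56869340e+01,  7.28037092e-02,
        2.95297382e-02, -1.71987431e-04]), 'ee_pos': array([0.15421717, 0.65642598, 0.23738491]), 'tcp_rot': array([ 0.55470594,  0.43847119, -0.43973686, -0.55378319]), 'force': array([ 0.50536854, -0.10326911,  0.55304716]), 'torque': array([-0.03439417,  0.01876243,  0.07614658]), 'grip_width': 0.08810747051763854}
scene {'K': array([[461.10677416,   0.        , 313.32862996],
       [  0.        , 461.10677416, 208.6807376 ],
       [  0.        ,   0.        ,   1.        ]]), 'position': array([-0.09910856, -0.37096207,  0.54943639]), 'orientation': array([ 0.44481344, -0.24944249, -0.44135231,  0.73832756])}
side {'K': array([[436.87195222,   0.        , 317.44309406],
       [  0.        , 436.87195222, 195.93058558],
       [  0.        ,   0.        ,   1.        ]]), 'position': array([0.23761555, 0.66062198, 0.53662721]), 'orientation': array([-0.11419959,  0.47114932,  0.84361378, -0.23085183])}
{'K': array([[329.42086741,   0.        , 318.41448107],
       [  0.        , 329.42086741, 198.91652871],
       [  0.        ,   0.        ,   1.        ]]), 'T_tool_cam': array([[ 9.99998460e-01,  1.69706008e-03,  4.47478463e-04,
        -5.81284260e-05],
       [-5.36995852e-05,  2.84430480e-01, -9.58696667e-01,
        -1.46474833e-01],
       [-1.75424236e-03,  9.58695166e-01,  2.84430133e-01,
         7.44007509e-02],
       [ 0.00000000e+00,  0.00000000e+00,  0.00000000e+00,
         1.00000000e+00]])}
```

View pics/scene0.png

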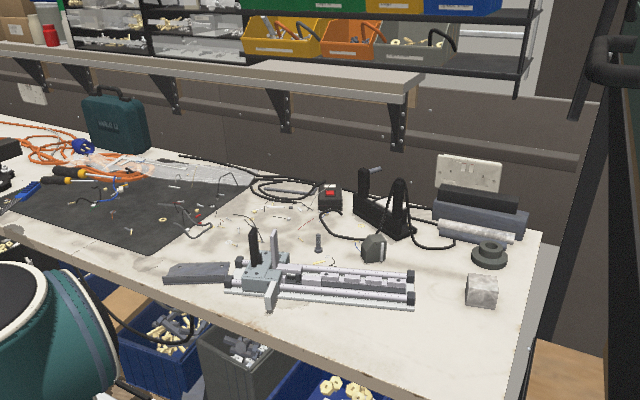

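View pics/side0.png

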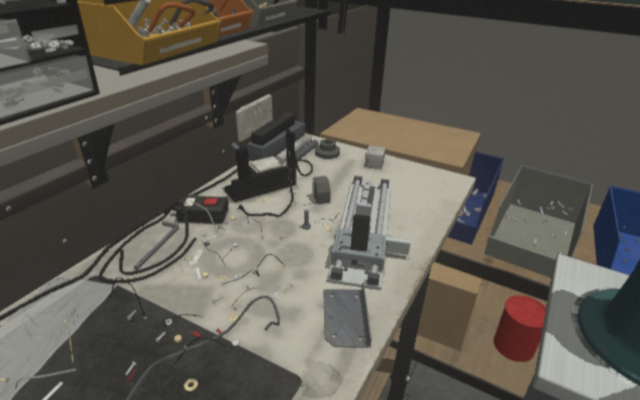

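The scene view shows the rail from about (228,280) to (413,295). The black post is at (254,245), the steel lever at (274,245), the bolt at (318,243), the casting at (375,247) and the angle plate at (197,273). Next I'll get metric positions from the depth.

```bash
cat > h.py <<'E'
import numpy as np, cv2
from scipy.spatial.transform import Rotation as R
from workcell import manip, vision
def cloud(d,K,T):
    v,u=np.mgrid[0:d.shape[0],0:d.shape[1]]
    p=np.stack([(u-K[0,2])/K[0,0]*d,-(v-K[1,2])/K[1,1]*d,-d],-1)
    return p@T[:3,:3].T+T[:3,3]
def camT(n,s=None):
    c=vision.camera_model(n); T=np.eye(4)
    if n=="wrist":
        T[:3,:3]=R.from_quat(s["tcp_rot"]).as_matrix();T[:3,3]=s["ee_pos"]; T=T@c["T_tool_cam"]
    else:
        T[:3,:3]=R.from_quat(c["orientation"]).as_matrix();T[:3,3]=c["position"]
    return c["K"],T
E
python3 - <<'E'
from h import *
out=[]
for n,box in [("scene",(160,220,420,320)),("side",(300,140,420,300))]:
    z=np.load(n+"0.npz"); K,T=camT(n); P=cloud(z["d"],K,T); im=z["im"]
    ok=np.zeros(P.shape[:2],bool); x0,y0,x1,y1=box; ok[y0:y1,x0:x1]=1; ok&=z["d"]>0
    bright=im.mean(-1)
    for nm,m in [("blades>.07",(P[...,2]>.07)&(P[...,2]<.13)),("post",(P[...,2]>.07)&(P[...,2]<.13)&(bright<60)),("lever",(P[...,2]>.07)&(P[...,2]<.13)&(bright>80)),("rail .015-.05",(P[...,2]>.012)&(P[...,2]<.05))]:
        q=P[ok&m]
        if len(q)<5: print(n,nm,len(q)); continue
        print(n,nm,len(q),"med",np.median(q,0).round(3),"min",np.percentile(q,2,0).round(3),"max",np.percentile(q,98,0).round(3))
        if "rail" in nm:
            r=cv2.minAreaRect(q[:,:2].astype(np.float32)*1000); print("rect",r)
    q=P[ok&(abs(P[...,2])<.006)]; print("bench z",len(q),np.median(q[:,2]) if len(q) else 0)
for (u,v) in [(318,243),(375,247),(197,273)]:
    z=np.load("scene0.npz");K,T=camT("scene");print((u,v),cloud(z["d"],K,T)[v,u].round(3))
s=manip.get_state();print("tool axes cols",R.from_quat(s["tcp_rot"]).as_matrix().round(3).tolist())
im=np.load("scene0.npz")["im"][220:320,160:420,::-1]; cv2.imwrite("pics/c1.png",cv2.resize(im,None,fx=3,fy=3,interpolation=cv2.INTER_CUBIC))
E
```

```text
scene blades>.07 417 med [0.47  0.077 0.096] min [0.454 0.041 0.071] max [0.491 0.087 0.116]
scene post 176 med [0.459 0.08  0.095] min [0.454 0.076 0.072] max [0.477 0.087 0.116]
scene lever 209 med [0.475 0.045 0.096] min [0.458 0.041 0.071] max [0.492 0.086 0.116]
scene rail .015-.05 6525 med [ 0.511 -0.034  0.024] min [ 0.397 -0.189  0.012] max [0.746 0.26  0.047]
rect ((548.222412109375, 51.383209228515625), (309.3161926269531, 534.13818359375), 27.744487762451172)
bench z 15332 0.0011446844122676159
side blades>.07 604 med [0.472 0.087 0.101] min [0.454 0.046 0.072] max [0.492 0.094 0.116]
side post 354 med [0.467 0.089 0.094] min [0.455 0.084 0.071] max [0.479 0.094 0.116]
side lever 211 med [0.48  0.051 0.106] min [0.454 0.045 0.09 ] max [0.493 0.093 0.116]
side rail .015-.05 4362 med [0.505 0.018 0.028] min [ 0.406 -0.31   0.013] max [0.788 0.144 0.046]
rect ((574.0068969726562, -97.70541381835938), (222.41912841796875, 628.8060913085938), 31.760051727294922)
bench z 11000 0.0017662422162763036
(318, 243) [0.61  0.027 0.023]
(375, 247) [ 0.627 -0.094  0.039]
(197, 273) [0.431 0.204 0.003]
tool axes cols [[0.229, -0.001, -0.973], [0.973, -0.002, 0.229], [-0.002, -1.0, 0.0]]
```

View pics/c1.png

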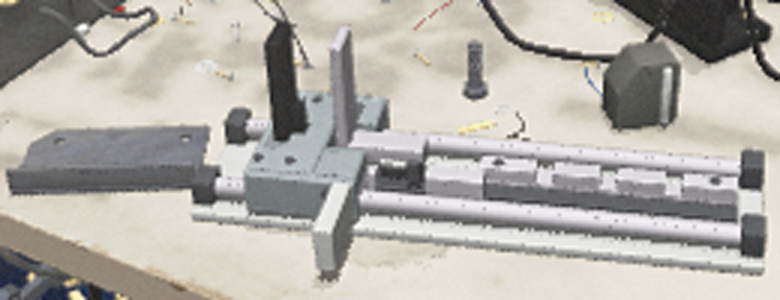

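```bash
python3 - <<'E'
from h import *
A=[]
for n in ["scene","side"]:
    z=np.load(n+"0.npz"); K,T=camT(n); P=cloud(z["d"],K,T)
    m=(z["d"]>0)&(P[...,2]>.005)&(P[...,2]<.034)&(P[...,0]>.40)&(P[...,0]<.56)&(P[...,1]>-.3)&(P[...,1]<.11)
    k,l,st,_=cv2.connectedComponentsWithStats(m.astype(np.uint8)); b=1+np.argmax(st[1:,4]); q=P[l==b]
    r=cv2.minAreaRect(q[:,:2].astype(np.float32)*1000); print(n,st[b],r)
    # rod/land tops
    t=q[(q[:,2]>.022)]; c=t[:,:2].mean(0); w=np.linalg.svd(t[:,:2]-c,full_matrices=False)[2][0]; print(" pca dir",w,np.degrees(np.arctan2(w[1],w[0])))
    # blade bounds in tool-ish axis
    m=(z["d"]>0)&(P[...,2]>.07)&(P[...,2]<.13)&(P[...,0]>.4)&(P[...,0]<.52)&(P[...,1]>0)&(P[...,1]<.13)
    r=cv2.minAreaRect(P[m][:,:2].astype(np.float32)*1000); print(" blades",r)
E
```

```text
scene [ 270  264  146   47 4171] ((513.4141845703125, -75.01730346679688), (119.27765655517578, 254.34400939941406), 29.102439880371094)
 pca dir [ 0.31945313 -0.94760208] -71.37014450032547
 blades ((474.5185241699219, 66.58867645263672), (30.7139835357666, 49.15137481689453), 19.414396286010742)
side [ 358  178   33   57 1098] ((517.9624633789062, -98.06187438964844), (68.9918212890625, 218.9967498779297), 19.004772186279297)
 pca dir [-0.37939356  0.92523539] 112.2961231525995
 blades ((474.0536804199219, 68.4491958618164), (29.892831802368164, 51.46703338623047), 17.643232345581055)
```

The blades measure about 50 x 30 mm at (0.474, 0.0675), which matches the given size. Rail x points along about -71.3°. I'll move to a hover above the stop.

```bash
python3 -m jog '[[1,[-500,0,-446],-32],[1,[-500,0,-446],-32],[1,[-500,0,-446],-32],[1,[-500,0,-446],-32],[1,[-500,0,-446],-32],[1,[-500,0,-446],-32],[1,[-500,0,-446],-32],[1,[-500,0,-446],-32],[1,[-500,0,-446],-32],[1,[-500,0,-446],-32],[1,[-500,0,-446],-32],[1,[-500,0,-446],-32]]' 20
```

```text
t: 1.3
ee_pos: [0.441, 0.1279, 0.2386]
tcp_rot: [0.412, 0.575, -0.575, -0.412]
force: [0.3, -0.1, 0.2]
grip_width: 0.0877
```

```bash
python3 -m jog '[[1,[-67,0,-12],0],[1,[-67,0,-12],0],[1,[-67,0,-12],0],[1,[-67,0,-12],0]]'; python3 - <<'E'
from h import *
s=manip.get_state(); im,d=vision.grab_frame("wrist"); cv2.imwrite("pics/w1.png",im[:,:,::-1])
np.savez("w1.npz",im=im,d=d,p=s["ee_pos"],r=s["tcp_rot"]); print(s["ee_pos"],s["qd"].round(3)); print(R.from_quat(s["tcp_rot"]).as_matrix().round(3),s["q"].round(2))
E
```

```text
t: 1.7
ee_pos: [0.4733, 0.0702, 0.2382]
tcp_rot: [-0.412, -0.574, 0.575, 0.413]
force: [0.6, -0.4, -0.1]
grip_width: 0.0881
[0.47325839 0.07021151 0.23820186] [ 0.03  -0.007  0.005  0.003  0.    -0.   ]
[[-0.321 -0.001 -0.947]
 [ 0.947  0.    -0.321]
 [ 0.001 -1.     0.001]] [ 0.09 -0.11  2.01  0.    1.25 -1.8 ]
```

View pics/w1.png

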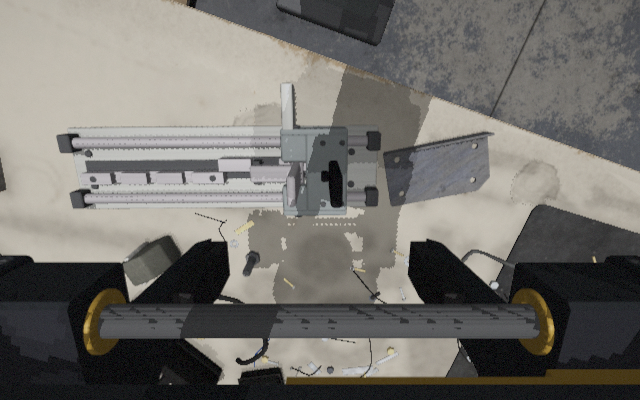

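The wrist view shows rail x running left, parallel to the image rows. The post is at (335,185) and the lever at (293,187). The strip's segments run over u≈80–225 at v≈178, with dark notch gaps near u 113, 148 and 188. I'll rectify it in rail coordinates.

```bash
python3 - <<'E'
from h import *
z=np.load("w1.npz"); s=dict(ee_pos=z["p"],tcp_rot=z["r"]); K,T=camT("wrist",s); P=cloud(z["d"],K,T); im=z["im"]
m=(z["d"]>0)&(P[...,2]>.005)&(P[...,2]<.034)&(P[...,0]>.38)&(P[...,0]<.62)&(P[...,1]>-.33)&(P[...,1]<.16)
m[222:]=0
m&=np.arange(640)[None]<382
k,l,st,_=cv2.connectedComponentsWithStats(m.astype(np.uint8)); b=1+np.argmax(st[1:,4]); q=P[l==b]
r=cv2.minAreaRect(q[:,:2].astype(np.float32)*1000); print(st[b],r)
# bounds in tool frame direction
ax=R.from_quat(z["r"]).as_matrix(); ux=-ax[:,0]; uy=-ax[:,2]
mb=(z["d"]>0)&(P[...,2]>.075)&(P[...,2]<.13)&(P[...,0]>.42)&(P[...,0]<.52)&(P[...,1]>0)&(P[...,1]<.13)
B=P[mb]-z["p"]; bx=B@ux; by=B@uy
print("blades relative tcp: x",np.percentile(bx,[1,50,99]).round(4),"y",np.percentile(by,[1,99]).round(4),"z",np.percentile(P[mb][:,2],[1,99]).round(3),"rect",cv2.minAreaRect(P[mb][:,:2].astype(np.float32)*1000))
mm=mb&(P[...,2]>.105)
B=P[mm]-z["p"]; bx=B@ux; by=B@uy; g=im[mm].mean(-1)
for nm,f in[("post",g<70),("lever",g>90)]: print(nm,f.sum(),np.percentile(bx[f],[2,98]).round(4),np.percentile(by[f],[2,98]).round(4))
# rectified map at z=.024: u along rail x rel. tcp -0.1..0.35, y -.1...1, 0.5mm
X,Y=np.meshgrid(np.arange(-.14,.30,.0006),np.arange(.08,-.10,-.0006))
W=z["p"]+X[...,None]*ux+Y[...,None]*uy; W[...,2]=.024
C=(W-T[:3,3])@T[:3,:3]; U=(K[0,0]*C[...,0]/-C[...,2]+K[0,2]).astype(np.float32); V=(K[1,1]*-C[...,1]/-C[...,2]+K[1,2]).astype(np.float32)
o=cv2.remap(im[:,:,::-1].copy(),U,V,cv2.INTER_CUBIC); 
for t in np.arange(-.1,.3,.05):
    u=int((t+.14)/.0006); cv2.line(o,(u,0),(u,8),(0,0,255),1)
for t in np.arange(-.08,.08,.02):
    cv2.line(o,(0,int((.08-t)/.0006)),(8,int((.08-t)/.0006)),(0,0,255),1)
cv2.imwrite("pics/rect1.png",o); print(o.shape)
E
```

```text
[   56   125   235    83 16588] ((523.1976928710938, -77.61741638183594), (96.31607055664062, 252.2750701904297), 19.051136016845703)
blades relative tcp: x [-0.0207 -0.0111  0.0268] y [-0.0159  0.0125] z [0.077 0.116] rect ((473.6119689941406, 67.01016235351562), (30.29527473449707, 47.950679779052734), 19.90150260925293)
post 411 [-0.0207  0.0192] [-0.0156  0.0123]
lever 267 [0.0198 0.0271] [-0.0144  0.0116]
(300, 734, 3)
```

View pics/rect1.png

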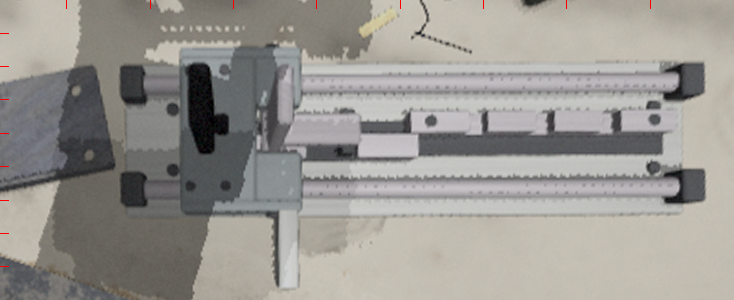

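```bash
python3 - <<'E'
from h import *
z=np.load("w1.npz"); s=dict(ee_pos=z["p"],tcp_rot=z["r"]); K,T=camT("wrist",s); P=cloud(z["d"],K,T); im=z["im"]
ax=R.from_quat(z["r"]).as_matrix(); ux=-ax[:,0]; uy=-ax[:,2]
D=P-z["p"]; X=D@ux; Y=D@uy; Z=P[...,2]
for v in [160,164,168,172,176,180,184]:
    print("row",v,"y",round(float(np.median(Y[v,90:225])),4)); print(" ".join(f"{u}:{X[v,u]*1e3:.0f},{Z[v,u]*1e3:.0f},{im[v,u].mean():.0f}" for u in range(76,262,2)) if v in(168,178,180) else "Z: "+" ".join(f"{Z[v,u]*1e3:.0f}" for u in range(76,262,4)))
c=im[120:220,60:300,::-1]; cv2.imwrite("pics/w1c.png",cv2.resize(c,None,fx=3.3,fy=5,interpolation=cv2.INTER_NEAREST))
E
```

```text
row 160 y -0.0102
Z: 6 8 8 10 11 10 11 11 11 11 10 11 11 11 11 9 11 11 10 11 11 10 12 11 12 11 385 12 12 10 10 11 12 12 11 11 24 23 22 23 23 24 24 24 16 31 26
row 164 y -0.0056
Z: 8 7 9 10 11 11 11 10 11 10 10 12 11 11 11 11 9 10 11 11 11 12 11 11 9 13 10 11 12 11 12 11 10 11 13 12 24 25 25 25 24 24 25 25 32 33 34
row 168 y -0.0009
76:281,7,186 78:278,8,187 80:276,8,188 82:274,8,188 84:271,9,189 86:269,8,137 88:264,12,85 90:262,11,88 92:259,12,89 94:258,11,88 96:256,11,88 98:253,11,89 100:250,12,86 102:248,11,87 104:246,12,90 106:243,12,90 108:241,12,89 110:238,13,89 112:237,10,90 114:235,11,86 116:232,12,88 118:230,11,92 120:228,11,91 122:226,11,92 124:223,12,90 126:221,10,94 128:219,11,88 130:215,13,88 132:214,11,90 134:212,11,88 136:209,12,89 138:206,12,90 140:204,12,87 142:202,11,90 144:200,12,92 146:198,11,91 148:195,12,93 150:193,11,91 152:192,10,93 154:189,10,90 156:186,11,91 158:184,11,92 160:182,11,92 162:178,14,92 164:177,11,90 166:175,11,90 168:172,12,89 170:170,11,87 172:168,12,91 174:165,12,91 176:163,12,90 178:161,11,90 180:159,10,92 182:157,11,91 184:154,11,90 186:152,
[... 1628 characters left out ...]
0:155,25,188 182:153,23,135 184:153,18,66 186:152,16,176 188:150,15,185 190:147,16,186 192:142,24,186 194:139,25,194 196:137,24,196 198:135,23,194 200:132,26,194 202:130,25,195 204:128,23,196 206:126,24,196 208:123,25,195 210:122,23,148 212:119,24,90 214:116,25,114 216:114,26,195 218:113,23,194 220:110,25,197 222:108,23,196 224:106,21,68 226:106,15,103 228:106,7,199 230:103,8,199 232:101,9,200 234:99,8,201 236:96,8,200 238:94,7,199 240:92,8,200 242:89,9,200 244:87,7,201 246:84,9,200 248:82,8,200 250:80,9,158 252:71,41,188 254:69,41,188 256:67,40,187 258:65,38,188 260:62,41,188
row 184 y 0.0188
Z: 1 7 9 8 11 11 9 9 8 7 8 9 9 9 9 8 8 7 8 8 8 8 8 8 10 7 9 7 9 7 8 9 7 9 9 8 8 9 8 8 8 9 7 8 9 9 8
```

View pics/w1c.png

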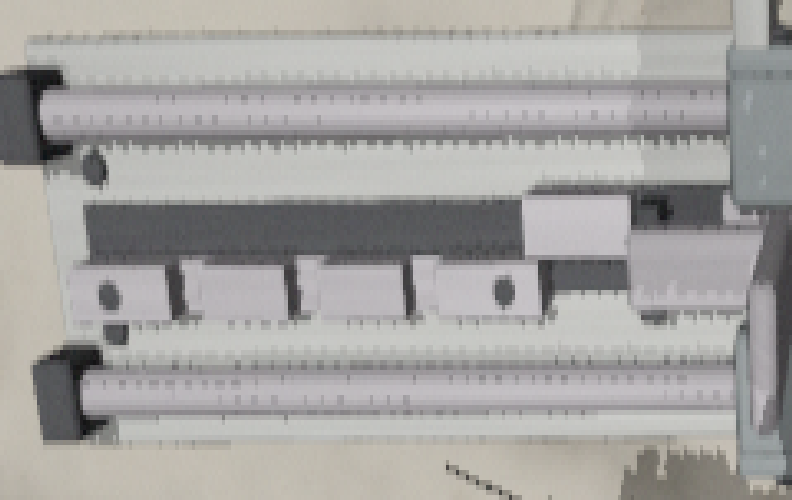

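The zoomed view shows the strip clearly. The notch edges at land level are 142–153, 181–192 and 221–232 mm ahead of the TCP, so the middle notch is at about +187. The bay centre is at about +60 and the tooth at about +65, which puts the strip offset at roughly +12 mm. I'll descend onto the blades now.

```bash
python3 -m jog '[[1,[-3,40,2],0],[1,[-3,80,2],0],[1,[-3,120,2],0],[1,[-3,160,2],0],[1,[-3,160,2],0],[0.6,[-3,160,2],0],[0.6,[-3,160,2],0],[0.6,[-3,160,2],0]]' 20
```

```text
t: 2.55
ee_pos: [0.475, 0.0673, 0.0814]
tcp_rot: [0.413, 0.576, -0.574, -0.41]
force: [-0.7, -0.2, 0.3]
grip_width: 0.0664
```

```bash
python3 -m jog '[[0.56,[0,3,0],0],[0.56,[0,3,0],0],[0.56,[0,3,0],0],[0.56,[0,3,0],0]]' 20;  python3 -m jog '[[0.53,[1,0,0],0],[0.49,[2,0,0],0],[0.45,[4,0,0],0],[0.41,[6,0,0],0],[0.40,[6,0,0],0],[0.40,[6,0,0],0],[0.40,[6,0,0],0]]' 20
```

```text
t: 2.95
ee_pos: [0.4729, 0.0667, 0.0759]
tcp_rot: [0.412, 0.575, -0.575, -0.412]
force: [0.3, 0.6, -0.2]
grip_width: 0.0491
t: 3.65
ee_pos: [0.4708, 0.0727, 0.0758]
tcp_rot: [0.412, 0.575, -0.575, -0.412]
force: [-0.9, -0.6, 2.2]
grip_width: 0.0364
```

```bash
python3 - <<'E'
from h import *
im,d=vision.grab_frame("scene"); c=im[210:310,170:430,::-1]
cv2.imwrite("pics/s1.png",cv2.resize(c,None,fx=3,fy=3,interpolation=cv2.INTER_CUBIC)); s=manip.get_state(); print(s["t"],s["grip_width"],s["force"],s["ee_pos"])
E
```

```text
3.7 0.036516628082747755 [-1.54469896  1.59973842  2.97190263] [0.4707977  0.07271031 0.07578902]
```

View pics/s1.png

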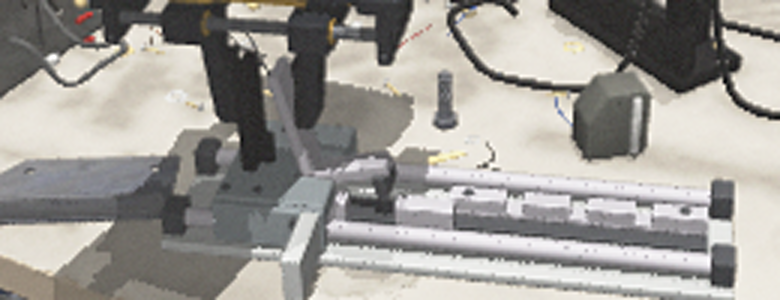

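The lever is visibly tilted to the post (width 36.4 mm, about 0.18 rad), with the tooth block raised. I'll carry it forward about 103 mm.

```bash
python3 -m jog '[[0.40,[-5,0,0],0],[0.40,[-15,0,0],0],[0.40,[-27,0,0],0],[0.40,[-39,0,0],0],[0.40,[-51,0,0],0],[0.40,[-63,0,0],0],[0.40,[-75,0,0],0],[0.40,[-86,0,0],0],[0.40,[-95,0,0],0],[0.40,[-101,0,0],0],[0.40,[-103,0,0],0],[0.40,[-103,0,0],0]]' 20
python3 - <<'E'
from h import *
im,d=vision.grab_frame("scene"); c=im[210:310,200:430,::-1]
cv2.imwrite("pics/s2.png",cv2.resize(c,None,fx=3.4,fy=3.4,interpolation=cv2.INTER_CUBIC)); s=manip.get_state(); print(s["t"],s["grip_width"],s["force"],s["ee_pos"])
E
```

```text
t: 4.9
ee_pos: [0.5049, -0.0257, 0.0759]
tcp_rot: [0.412, 0.575, -0.575, -0.411]
force: [5.1, -0.0, -1.6]
grip_width: 0.0368
4.95 0.03673269877076401 [ 5.77362932 -0.88871226 -1.34196265] [ 0.50480203 -0.02553719  0.07584042]
```

View pics/s2.png

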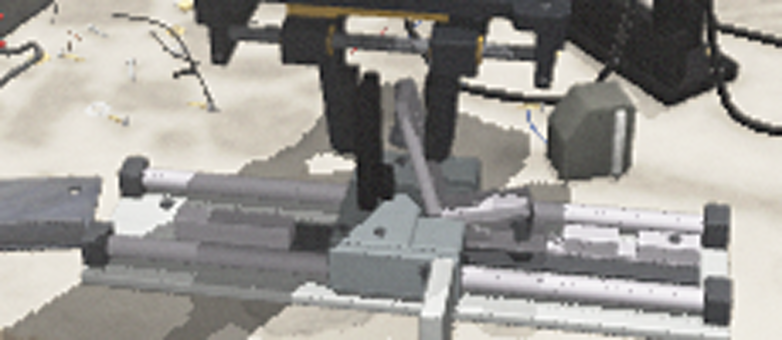

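The tooth is over the strip with the lever still raised. There is a small sideways load of 5 N. Next I'll open to let the tooth settle on the land, easing the side load at the same time.

```bash
python3 -m jog '[[0.44,[0,0,-1],0],[0.48,[0,0,-1],0],[0.54,[0,0,-1],0],[0.58,[0,0,-1],0],[0.58,[0,0,-1],0]]' 20
python3 -m jog '[[0.58,[-2,0,0],0],[0.58,[-4,0,0],0],[0.58,[-5,0,0],0],[0.58,[-5,0,0],0]]' 20
```

```text
t: 5.45
ee_pos: [0.5038, -0.0245, 0.075]
tcp_rot: [-0.411, -0.575, 0.575, 0.412]
force: [-0.5, 0.2, 0.3]
grip_width: 0.0512
t: 5.85
ee_pos: [0.5066, -0.0296, 0.0757]
tcp_rot: [-0.412, -0.575, 0.575, 0.412]
force: [-0.5, 0.3, 0.3]
grip_width: 0.051
```

```bash
python3 -m jog '[[0.58,[-1.5,0,0],0],[0.58,[-3,0,0],0],[0.58,[-4.5,0,0],0],[0.58,[-6,0,0],0],[0.58,[-7.5,0,0],0],[0.58,[-9,0,0],0],[0.58,[-10.5,0,0],0],[0.58,[-12,0,0],0]]' 20
python3 -m jog '[[0.58,[-0.7,0,0],0],[0.58,[-1.4,0,0],0],[0.58,[-2,0,0],0]]' 20
python3 -m jog '[[0.58,[-0.7,0,0],0],[0.58,[-1.4,0,0],0],[0.58,[-2,0,0],0]]' 20
```

```text
t: 6.65
ee_pos: [0.5097, -0.0389, 0.0756]
tcp_rot: [0.411, 0.575, -0.574, -0.413]
force: [-1.4, 7.7, 2.4]
grip_width: 0.0511
t: 6.95
ee_pos: [0.5104, -0.0408, 0.0756]
tcp_rot: [0.411, 0.575, -0.574, -0.413]
force: [-1.4, 7.7, 2.0]
grip_width: 0.0516
t: 7.25
ee_pos: [0.511, -0.0427, 0.0756]
tcp_rot: [0.411, 0.575, -0.574, -0.413]
force: [-1.5, 6.7, 1.0]
grip_width: 0.051
```

```bash
python3 -m jog '[[0.58,[-0.5,0,0],0],[0.58,[-1,0,0],0],[0.58,[-1,0,0],0]]' 20 | egrep 'ee_|force'
python3 -m jog '[[0.58,[-0.5,0,0],0],[0.58,[-1,0,0],0],[0.58,[-1,0,0],0]]' 20| egrep 'ee_|force'
```

```text
ee_pos: [0.5114, -0.0437, 0.0756]
force: [-1.7, 6.2, 1.6]
ee_pos: [0.5117, -0.0447, 0.0756]
force: [-1.5, 7.0, 1.6]
```

```bash
python3 -m jog '[[0.58,[-0.5,0,0],0],[0.58,[-1,0,0],0],[0.58,[-1,0,0],0]]' 20| egrep 'ee_|force'
```

```text
ee_pos: [0.5126, -0.047, 0.0757]
force: [0.5, -0.6, 0.2]
```

```bash
python3 -m jog '[[0.58,[-0.5,0,0],0],[0.58,[-1,0,0],0],[0.58,[-1,0,0],0]]' 20| egrep 'ee_|force'
```

```text
ee_pos: [0.5131, -0.0487, 0.0758]
force: [-0.0, 0.8, -0.5]
```

The push force dropped to zero after about 18 mm, as expected for the tooth falling in. I'll confirm with a gentle nudge and a look.

```bash
python3 -m jog '[[0.58,[-0.5,0,0],0],[0.58,[-1,0,0],0],[0.58,[-1,0,0],0]]' 20
python3 - <<'E'
from h import *
im,d=vision.grab_frame("scene"); c=im[210:310,200:430,::-1]
cv2.imwrite("pics/s3.png",cv2.resize(c,None,fx=3.4,fy=3.4,interpolation=cv2.INTER_CUBIC))
E
```

```text
t: 8.75
ee_pos: [0.5133, -0.0494, 0.0757]
tcp_rot: [0.412, 0.575, -0.575, -0.412]
force: [0.0, 0.0, 0.4]
grip_width: 0.0511
```

View pics/s3.png

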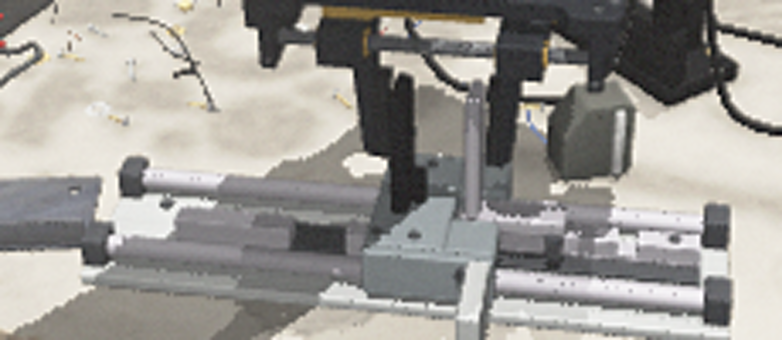

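The lever is upright again, so the tooth is down in a notch, and the post and pads are free. I'll open, retreat upward and verify the position.

```bash
python3 -m jog '[[0.65,[0,0,0],0],[0.75,[0,0,0],0],[0.85,[0,0,0],0],[0.9,[0,0,0],0],[0.9,[0,0,0],0],[0.9,[0,-40,0],0],[0.9,[0,-80,0],0],[0.9,[0,-120,0],0],[0.9,[0,-160,0],0],[0.9,[0,-160,0],0],[0.9,[0,-160,0],0]]' 20
python3 - <<'E'
from h import *
s=manip.get_state(); im,d=vision.grab_frame("wrist"); cv2.imwrite("pics/w2.png",im[:,:,::-1])
z=np.load("w1.npz"); ax=R.from_quat(z["r"]).as_matrix(); ux=-ax[:,0]; uy=-ax[:,2]
K,T=camT("wrist",s); P=cloud(d,K,T); D=P-z["p"]; X=D@ux;Y=D@uy
m=(d>0)&(P[...,2]>.075)&(P[...,2]<.125)&(abs(Y)<.03)&(X>.02)&(X<.25)
print("blades X",np.percentile(X[m],[1,50,99]).round(4),"lean: ")
g=im.mean(-1)
for nm,f in[("post",g<70),("lever",g>90)]:
  for a,b in[(.075,.09),(.105,.12)]:
    k=m&f&(P[...,2]>a)&(P[...,2]<b); print(nm,a,k.sum(),np.percentile(X[k],[5,50,95]).round(4) if k.sum()>5 else "")
print(s["force"],s["ee_pos"])
E
```

```text
t: 9.9
ee_pos: [0.5141, -0.0494, 0.2371]
tcp_rot: [0.413, 0.575, -0.574, -0.411]
force: [-0.9, 0.1, -0.3]
grip_width: 0.0794
blades X [0.1006 0.1101 0.1481] lean: 
post 0.075 56 [0.1024 0.1095 0.1404]
post 0.105 437 [0.1011 0.1061 0.1103]
lever 0.075 16 [0.1431 0.1447 0.1474]
lever 0.105 277 [0.1412 0.1444 0.1479]
[-0.89864184  0.0769959  -0.31053665] [ 0.5141047  -0.04943919  0.23705877]
```

View pics/w2.png

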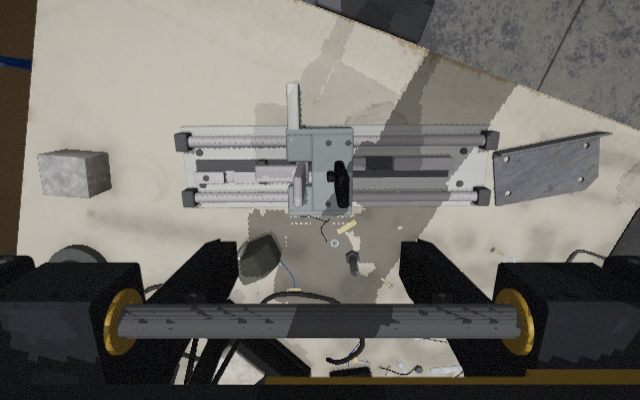

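```bash
python3 -c "
from workcell import ticket; print(ticket.close_job())"
```

```text
the job is handed in; nothing more can be done
None
```

The stop is in the middle notch with the tooth down and let go, and the job is handed in. No verdict came back, so this rests on my own checks.

**What I did:** I squeezed the lever to about 36.5 mm between the pads, which is at least 0.18 rad. I carried the stop 103 mm, past the first notch, and let the tooth down on the land. I then pushed the post forward slowly until the tooth dropped in. Pushing took about 7–8 N, and the force fell to zero at the drop. The job took about 10 s of the 42 s allowed.

**Last checks:**
- **Tooth down:** the two blades are 47.5 mm apart over their outer faces, against 48 mm at rest, and the lever stands upright.
- **Middle notch:** the stop moved 121 mm, to a travel of about 0.125 m. I measured the middle notch at about 0.126 m from the camera, which puts the strip about 11–13 mm along. In the last picture only the third notch is still visible ahead of the stop.
- **Robot clear:** the gripper is open and about 12 cm above the blade tops, with no contact force.
- **Loose things:** the bolt, casting and angle plate look undisturbed in the last picture; I did not re-measure their positions.

**What disagreed or was left unchecked:**
- During the carry there was a sideways load of about 5 N, which I removed by shifting the tool 1 mm.
- My two bay-centre estimates differed by about 3 mm, which does not change which notch it is.
- The final nudge met no resistance, so I did not feel the tooth block against the notch side.

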